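# Load the diffuser into the microscope's filter slide and click it into the light path

### The arm

A 7-joint arm with a two-finger parallel gripper is mounted at the origin on the work surface. World frame = base frame: x ahead of the robot, y to its left, z up, the work surface at z = 0. Lengths are in m, angles in rad, forces in N, time in s.
With the tool pointing down it reaches from about 0.425 to 0.875 m from the base axis. Payload 4.7 kg.
Tool frame: the origin (TCP) lies midway between the tips of the shut fingers; the grasp point (between the pads) lies 19 mm behind it; z points along the fingers, x is the direction in which the jaws open and shut, and the axes are right-handed (so a half turn about z gives the same grasp; the last joint's range is limited). The gripper opens to 87 mm and grips with 3 to 60 N. Pads are 19 mm wide; open, the fingers measure 117 mm over their backs; the gripper's body (75 mm by 190 mm) begins 51 mm behind the grasp point.
Start: joints at [-1.14, 0.321, -0.07, 1.45, 0.023, 1.371, -0.057], TCP at [0.263, 0.594, 0.223] pointing down, gripper open.
Joint ranges: [-2.86, 2.86], [-0.3, 2.09], [-1.38, 1.24], [0.06, 2.45], [-1.56, 4.7], [0.09, 2.05], [-2.69, 2.69]. Speed limits (rad/s): [2.57, 2.57, 3.14, 3.14, 3.14, 3.14, 3.14].

### API

Orientations are given as a rotation vector (axis times angle).
In Python, from bench import get_state, eyes, ticket gives the robot as it stands.
- The arm moves only by the tool carry_out, never from a script. Its argument "motion" is a list of rows, each a list of 2 entries, a list of its own where there are three numbers: the shift along the world's x, y, z in m, then the turn about the world's z in rad. A call has 1 to 20 rows; each row is the pose to reach, as a shift and turn from the pose commanded when the call began; what a row does not reach only later rows make up. A row lasts 1/10 s, in which the tool goes at most 50 mm and 8.59 degrees, less where a joint would pass 70% of its speed; a pose out of reach is approached as far as the arm can. A call with a gripper value outside its range is refused whole. "grip" is the gripper command: -1 is fully open, 1 is shut, values between are in proportion, set as the call begins (left out, the last holds). The fingers move at their own pace and stop on an object; "squeeze" is the grip in N (left out, the last holds). Time passes only in rows, so rows that repeat a pose let the fingers close. It gives the time, the measured TCP pose, the force and the opening at its end, in the units of the state.
- get_state(): the state, without advancing time (a new reading comes with each control period).
- eyes.get_image(name): name is "scene" or "top" or "wrist"; returns a dict with "pixels" (480x640x3 uint8, blue, green, red), "mtx" (3x3 intrinsics, pixels), "extrinsics" (4x4, takes a point from camera to world coordinates). Camera axes: x right, y down, z forward; pixel columns grow to the right and rows downward; lengths in m; the calibration is good to about 2 mm. The wrist camera is an equidistant fisheye: a pixel r from the principal point sees the ray r / f radians off the axis. A picture is of the moment at which its call begins. There is no depth.
- ticket.close_job(): hands the job in, once; it reports no verdict.
The state is a dict: "time": time; "joint_positions": joint angles; "qd": joint speeds; "joint_torque": joint torques, N m; "position": TCP position; "tool_rot": TCP orientation; "ft_force": force on the tool from outside, world axes, zero at the start; "torque": the same for the moment, N m; "grip_width": opening from 0.0 (shut) to 1.0 (fully open).
Only numpy, scipy, OpenCV 4.12 (cv2) and the standard library are available. Lean on these libraries where they do the work, as an engineer would, in place of code of your own. Each camera call takes 0.05 s, during which the arm holds its last target. There are 200 camera calls.

### The job

Take the ground-glass diffuser (round window, plain flat tab) out of the filter rack, lower it without dropping it fully down into the empty pocket of the microscope's filter slide, and let go of it. Then take the slide by its upright grip and push it in until you feel the loaded pocket click into its notch in front of the lamp; stop there, without running past the click, and finish while still holding the grip firmly between the fingers with the slide resting in the notch. Leave everything else on the bench as it is.

Things in the scene. Friction and masses are not known exactly. Their poses are not given: they have to be found in the camera images.
- microscope: White upright microscope, fixed, 450 mm tall, standing sideways; its filter slide runs on an aluminium rail between the stand and the black lamphouse at its back. Origin on the bench below the lamp axis at the slide; x: the way the slide is pushed in (away from the robot), y: towards the lamphouse, z up. The tall stand begins at y = -137 mm.
- lamp_axis (a point): Point on the level lamp axis, mid slide, 85 mm above the bench; axes as the microscope's. Beside the slide, cheeks (35 mm to either side in x, at y 13 to 18 mm both ways) reach 112 mm above the bench; the lamphouse (48 mm to either side in x, y from 46 to 156 mm) reaches 133 mm.
- filter_slide (a joint): Slide position, m along the microscope's x, -0.085 to 0.030, grows as pushed in. 0: near pocket on the lamp axis, in its click notch. -0.062: the far pocket's notch. Starts drawn out at -0.080 to -0.060. Friction about 1.2 N. Within 3 mm of a notch a spring ball drops in and draws the slide to the notch with 2 to 4 N; 5 to 8 N moves it out. Left alone there it rests within 0.5 mm of it.
- slide_pocket (a point): Floor centre of the near, empty pocket, 58 mm above the bench, moving with the slide; axes as the microscope's. Open on top, 58 mm long in x, 9 mm wide in y, 44 mm deep, with lips flaring to 14 mm wide up to 52 mm above the floor. The far pocket, 62 mm along +x, holds a fixed filter with a round knob 22 mm across, top 82 mm above the floor.
- slide_grip (a point): Point to grip on the slide's upright black grip plate, mid-plate, 99 mm above the bench; axes as the microscope's. The plate is 26 mm along x, 12 mm thick in y, from 58 to 114 mm above the bench (top 15 mm above this point), 92 mm before (-x) the pocket centre, and free on both sides: pinch it across y from above.
- filter_rack: Low wooden rack, fixed, 170 x 74 mm, 30 mm high, with three filters standing upright in 8 mm wide slots that lie 48 mm apart along its x; origin at the centre of its underside; the filters stand on its floor, 8 mm above the bench.
- diffuser: Ground-glass diffuser, in one of the rack's three slots: black square frame 54 x 54 mm, 6 mm thick, with a round pale window and on top a plain flat tab 24 mm wide and 6 mm thick, from 54 to 84 mm above the frame's lower edge. Lower corners chamfered 4 mm. Origin at the centre of the lower edge; x along the frame's width, y through its thickness, z up to the tab. About 70 g, 50 to 90 g. Either face may look to the lamp.
- filter_a: Another filter in the rack, to be left: same frame with a square grey window and a narrow stem topped by a round knob 22 mm across and 14 mm high, top at 82 mm. Origin and axes as the diffuser's.
- filter_b: As filter_a.
- oil_bottle: Amber dropper bottle with black cap, 32 mm across, 82 mm tall; origin under its centre.
- slide_box: Closed grey slide box 102 x 86 x 34 mm; origin under its centre.
- blower: Black rubber air blower standing on end, 56 mm across, 105 mm tall; origin under its centre.
- dish: Clear covered dish, 94 mm across, 16 mm high; origin under its centre.
- tweezers: Steel tweezers lying on the bench, 116 mm long; origin under their middle.
Mind the look-alikes: they are no part of the job. What is shaped like the filter_b but pink is not meant.

How it is judged:
On the way, in this order (a step that is already met when the one before it is completed fails the run):
1. the diffuser stands fully down in the slide's empty pocket, let go, with the slide still drawn out (horizontal distance between diffuser and slide_pocket below 0.004 m and z of diffuser in the frame of slide_pocket between -0.003 and 0.003 m and angle between diffuser's own z axis and vertical below 0.12 rad and contact force between the fingers and diffuser below 0.2 N and value of joint filter_slide below -0.035 m), for 0.2 s.
2. the slide is held by its grip and pushed into the loaded pocket's notch (value of joint filter_slide between -0.0015 and 0.0015 m and contact force between the fingers and filter_slide_c3 above 10 N), for 0.2 s.
At the end, for the whole second after the job is handed in: Slide within 1.5 mm of the loaded pocket's notch, still; fingers grip its upright grip with over 10 N, off the diffuser; diffuser fully down in the near pocket (4 mm sideways, 3 mm height, 0.12 rad); every other loose thing within 20 mm of its start (all of step 2 and velocity of joint filter_slide between -0.01 and 0.01 m/s and contact force between the fingers and diffuser below 0.2 N and horizontal distance between diffuser and slide_pocket below 0.004 m and z of diffuser in the frame of slide_pocket between -0.003 and 0.003 m and angle between diffuser's own z axis and vertical below 0.12 rad and distance of each of filter_a, filter_b, oil_bottle, slide_box, blower, dish, tweezers from where it was at the start of the episode below 0.02 m); the arm keeps its last pose, push and grip.
It fails at once if the slide is run past the click, more than 8 mm beyond the notch (value of joint filter_slide above 0.008 m).
It fails at once if the diffuser is dropped (falls free faster than 0.5 m/s, a fall of over 12 mm) (linear speed of diffuser above 0.5 m/s and contact force between the fingers and diffuser below 0.05 N).
It fails at once if another loose thing is knocked or moved by more than 30 mm (distance of any of filter_a, filter_b, oil_bottle, slide_box, blower, dish, tweezers from where it was at the start of the episode above 0.03 m).
It also fails if it takes over 58 s, if anything falls off the work surface, if the arm or the gripper's body presses on something with over 40 N, if the wrist force passes 120 N, or if a joint passes its speed limit or range.

## Working session

There is one attempt and no reset: what is moved stays moved. The work goes in short steps, Python scripts to look and compute and a tool call to move; the robot and the scene stay as the last step left them, time stands still between calls to the robot, and variables do not carry over. Pictures are saved under pics/ and viewed, about 8 in all and at most 12, crops included, and the job is handed in when it is done.

Besides the shell and the picture viewer there is one more tool, called in YAML: its name, and indented under it one key for each argument. carry_out: Moves the arm, as the interface text tells. Its arguments: {"type":"object","properties":{"motion":{"type":"array","items":{"type":"array"}},"grip":{"type":"number"},"squeeze":{"type":"number"}},"required":["motion"]}

```bash
mkdir -p pics; ls; cat > h.py <<'E'
import numpy as np, cv2
from bench import get_state, eyes, ticket
def shot(n,f=None):
    d=eyes.get_image(n); 
    if f: cv2.imwrite('pics/'+f,d['pixels']); np.savez('pics/'+f+'.npz',**{k:np.array(d[k]) for k in('pixels','mtx','extrinsics')})
    return d
def load(f): return dict(np.load('pics/'+f+'.npz'))
def ray(d,u,v,fish=False):
    K=d['mtx'];T=d['extrinsics'];x=(u-K[0,2])/K[0,0];y=(v-K[1,2])/K[1,1]
    if fish:
        r=np.hypot(x,y);s=np.sin(r)/r if r>1e-9 else 1;c=np.array([x*s,y*s,np.cos(r)])
    else: c=np.array([x,y,1])
    return T[:3,3],T[:3,:3]@c
def onz(d,u,v,z,fish=False):
    o,r=ray(d,u,v,fish);return o+r*(z-o[2])/r[2]
def proj(d,p,fish=False):
    T=d['extrinsics'];c=T[:3,:3].T@(np.array(p)-T[:3,3]);K=d['mtx']
    if fish:
        r=np.hypot(c[0],c[1]);t=np.arctan2(r,c[2]);q=c[:2]/max(r,1e-9)*t
    else: q=c[:2]/c[2]
    return np.array([q[0]*K[0,0]+K[0,2],q[1]*K[1,1]+K[1,2]])
E
python3 - <<'E'
from h import *
print(get_state())
for n in('top','scene','wrist'):
    d=shot(n,n+'0.png');print(n,d['mtx'],d['extrinsics'])
E
```

```text
pics
{'time': 0.0, 'joint_positions': array([-1.13990621,  0.32183268, -0.07008048,  1.45167983,  0.02263399,
        1.37075096, -0.0568769 ]), 'qd': array([-7.94922439e-04,  7.38927016e-04,  7.12106939e-04, -1.88769613e-03,
        1.24919162e-05, -1.55035183e-03, -3.53730651e-04]), 'joint_torque': array([-8.11367518e-04, -4.91282129e+01, -4.04546158e-01, -3.12546766e+01,
       -6.38746982e-02,  4.33170993e-02,  1.83386792e-04]), 'position': array([0.26297803, 0.59383604, 0.22145275]), 'tool_rot': array([ 2.63197257e+00,  1.71323983e+00, -2.36151559e-03]), 'ft_force': array([-0.4152403 , -0.79490941, -0.72676533]), 'torque': array([ 0.01349456,  0.0342129 , -0.0527298 ]), 'grip_width': 1.004048650523681}
top [[441.58447489   0.         317.52120053]
 [  0.         441.58447489 241.49605212]
 [  0.           0.           1.        ]] [[-0.16532319 -0.9660135   0.19871123  0.37031579]
 [-0.98623777  0.16230413 -0.03150296  0.12334322]
 [-0.00181937 -0.20118469 -0.97955164  1.03501167]
 [ 0.          0.          0.          1.        ]]
scene [[537.08448232   0.         321.08598656]
 [  0.         537.08448232 233.91797495]
 [  0.           0.           1.        ]] [[-0.8114259   0.51142488 -0.28290035  0.85428487]
 [ 0.58434572  0.70052807 -0.4096346   0.53334328]
 [-0.01131769 -0.49769973 -0.86727555  0.97402735]
 [ 0.          0.          0.          1.        ]]
wrist [[371.64829954   0.         318.0641307 ]
 [  0.         371.64829954 236.61850864]
 [  0.           0.           1.        ]] [[ 0.4050734   0.88622035  0.22478663  0.20163491]
 [ 0.91428243 -0.39215876 -0.10148473  0.622505  ]
 [-0.00178579  0.24662723 -0.96910878  0.38365275]
 [ 0.          0.          0.          1.        ]]
```

View pics/top0.png

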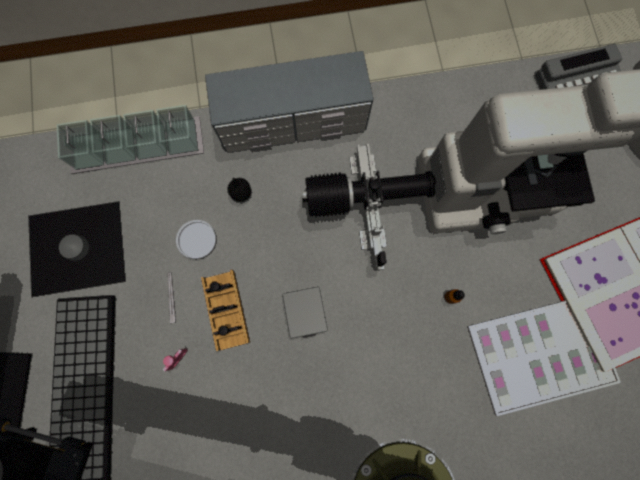

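View pics/scene0.png

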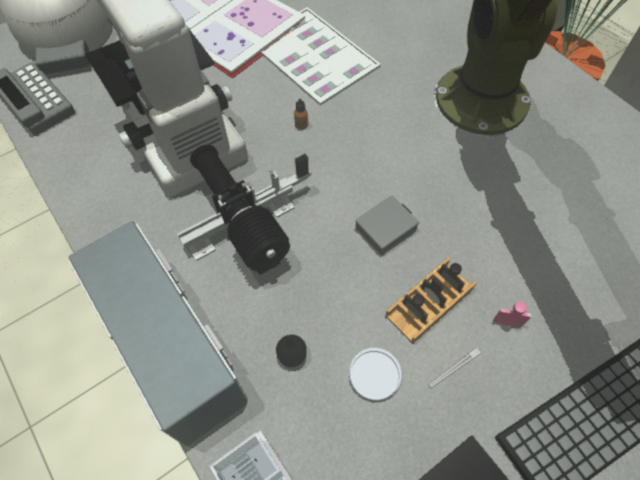

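Top view: the rack is at about (226,310), slide grip at (380,260), lamphouse at (328,194). Scene view: rack at (432,300), grip at (302,165). I'll enlarge these areas next.

```bash
python3 - <<'E'
from h import *
a=load('top0.png')['pixels'];b=load('scene0.png')['pixels']
c=lambda i,x,y,w,h,s:cv2.resize(i[y:y+h,x:x+w],(400,300),interpolation=cv2.INTER_CUBIC)
cv2.imwrite('pics/m.png',np.vstack([np.hstack([c(a,170,265,114,86,1),c(a,310,140,176,132,1)]),np.hstack([c(b,380,250,114,86,1),c(b,170,140,160,120,1)])]))
d=load('top0.png')
for n,u,v,z in[('rackTL',204,277,.03),('rackTR',233,270,.03),('rackBL',217,350,.03),('rackBR',248,344,.03),('grip',381,254,.114)]: print(n,onz(d,u,v,z))
E
```

```text
rackTL [0.53546162 0.36073226 0.03      ]
rackTR [0.54048619 0.29325482 0.03      ]
rackBL [0.36932008 0.35089127 0.03      ]
rackBR [0.37080618 0.28148741 0.03      ]
grip [ 0.50824831 -0.03429831  0.114     ]
```

View pics/m.png

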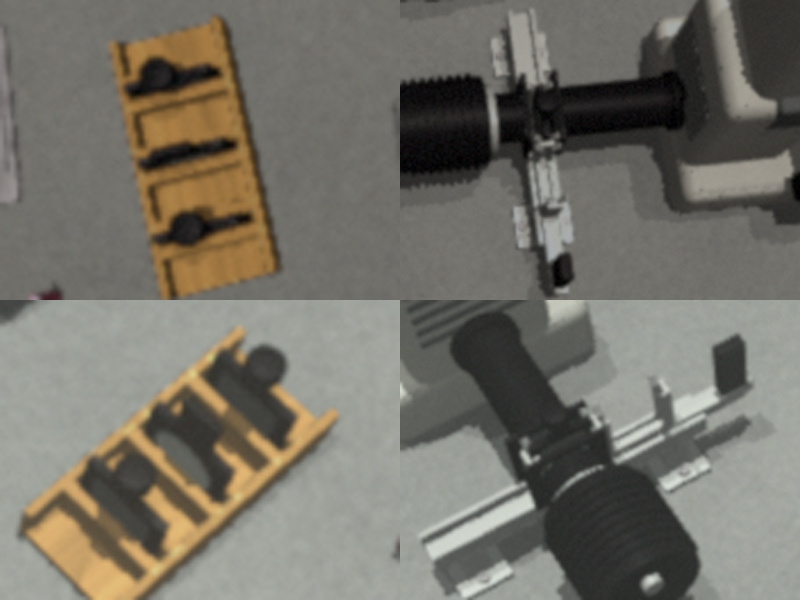

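Crops: the middle rack filter (top view about (223,308)) has the flat tab and pale window, so it is the diffuser. The outer two have round knobs. I'll go above it now.

```bash
python3 - <<'E'
from h import *
d=load('top0.png');s=get_state()
print(onz(d,223.3,308.6,.075), s['position'])
# rail far/near ends guess
print(onz(d,365,150,.05),onz(d,376,252,.05))
E
```

```text
[0.45321145 0.31691255 0.075     ] [0.26303794 0.59393662 0.22168319]
[ 0.77048268 -0.05639565  0.05      ] [ 0.52422258 -0.03497566  0.05      ]
```

carry_out:
  motion:
    - [[0.019,-0.028,0],-0.11]
    - [[0.038,-0.055,0],-0.22]
    - [[0.057,-0.083,0],-0.33]
    - [[0.076,-0.111,0],-0.44]
    - [[0.095,-0.139,0],-0.55]
    - [[0.114,-0.166,0],-0.66]
    - [[0.133,-0.194,0],-0.77]
    - [[0.152,-0.222,0],-0.88]
    - [[0.171,-0.249,0],-0.99]
    - [[0.19,-0.277,0],-1.08]
    - [[0.19,-0.277,0],-1.08]
    - [[0.19,-0.277,0],-1.08]
  grip: 0.3

```text
time: 1.35
position: [0.4534, 0.3167, 0.2224]
tool_rot: [-3.139, -0.114, 0.001]
ft_force: [-0.3, 0.4, 0.4]
grip_width: 0.354
```

```bash
python3 - <<'E'
from h import *
d=shot('wrist','w1.png');s=get_state();print(s['time'],s['position'],s['tool_rot'],s['grip_width'],d['extrinsics'])
E
```

```text
1.4 [0.45267109 0.31784159 0.22239297] [-3.13903082e+00 -1.17534504e-01  1.00079519e-03] 0.3488267725784506 [[ 9.97394423e-01  6.98788453e-02  1.79251622e-02  4.48307059e-01]
 [ 7.21410639e-02 -9.66722019e-01 -2.45446950e-01  3.84598008e-01]
 [ 1.77099567e-04  2.46100560e-01 -9.69244285e-01  3.84523144e-01]
 [ 0.00000000e+00  0.00000000e+00  0.00000000e+00  1.00000000e+00]]
```

View pics/w1.png

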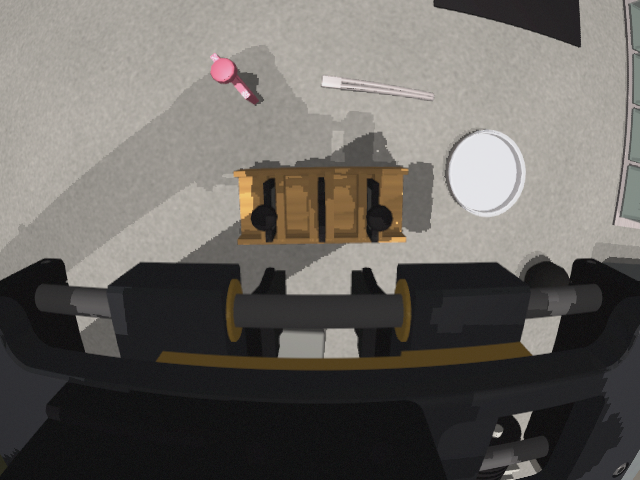

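Wrist view: the diffuser is edge-on at column 321, rows 178–240, with the knobbed filters at columns 263 and 379. The gripper camera looks squarely along the rack.

```bash
python3 - <<'E'
from h import *
d=load('w1.png');g=d['pixels'].max(2)
for lo,hi,n in((250,285,'A'),(308,336,'D'),(362,395,'B')):
  m=np.zeros_like(g);m[172:243,lo:hi]=(g[172:243,lo:hi]<48)
  ys,xs=np.nonzero(m);print(n,ys.min(),ys.max())
  if n=='D':
    for r in range(174,243,4):
      q=xs[ys==r]; 
      if len(q):print(r,q.min(),q.max(),len(q),onz(d,q.mean(),r,.092,1)[:2])
s=get_state();print(s['position'])
for p in[(.453,.305,.092),(.453,.329,.092),(.453,.317,.062),(.453,.344,.062),(.453,.29,.062)]:print(p,proj(d,p,1))
# rack corners from mask
hsv=cv2.cvtColor(d['pixels'],cv2.COLOR_BGR2HSV)
for u,v in((237,170),(405,168),(237,243),(406,242)):print(onz(d,u,v,.03,1))
E
```

```text
A 178 241
D 177 240
178 319 323 5 [0.45258766 0.35816641]
182 318 324 7 [0.45282058 0.35499708]
186 318 324 7 [0.45305419 0.3518208 ]
190 318 324 7 [0.45328854 0.3486368 ]
194 318 324 7 [0.4535237  0.34544431]
198 318 324 7 [0.45375972 0.34224256]
202 318 324 7 [0.45399667 0.33903076]
206 319 324 6 [0.45463217 0.33583705]
210 319 324 6 [0.45487199 0.33260279]
214 318 324 7 [0.45471363 0.32932705]
218 318 324 7 [0.45495487 0.32606699]
222 319 324 6 [0.45559854 0.32282189]
226 319 324 6 [0.45584329 0.31953275]
230 319 324 6 [0.45608944 0.31622774]
234 319 324 6 [0.45633705 0.31290598]
238 320 324 5 [0.4569916  0.30959586]
B 179 241
[0.45267109 0.31784159 0.22239297]
(0.453, 0.305, 0.092) [316.69931379 243.09946808]
(0.453, 0.329, 0.092) [318.83586705 214.24800225]
(0.453, 0.317, 0.062) [317.77874433 221.1683431 ]
(0.453, 0.344, 0.062) [320.00647575 191.00762502]
(0.453, 0.29, 0.062) [315.63029159 250.33678113]
[0.3719705  0.35539635 0.03      ]
[0.53382886 0.36921493 0.03      ]
[0.37411464 0.28235171 0.03      ]
[0.54357621 0.29562777 0.03      ]
```

Diffuser is about (0.455, 0.327), consistent with the rack centre (0.456, 0.326). Angle is about 5°. I'll descend and grip.

carry_out:
  motion:
    - [[0.002,0.01,-0.02],0.01]
    - [[0.002,0.01,-0.05],0.01]
    - [[0.002,0.01,-0.08],0.01]
    - [[0.002,0.01,-0.105],0.01]
    - [[0.002,0.01,-0.125],0.01]
    - [[0.002,0.01,-0.14],0.01]
    - [[0.002,0.01,-0.15],0.01]
    - [[0.002,0.01,-0.158],0.01]
    - [[0.002,0.01,-0.158],0.01]
    - [[0.002,0.01,-0.158],0.01]

```text
time: 2.4
position: [0.4556, 0.3277, 0.0652]
tool_rot: [-3.138, -0.132, -0.001]
ft_force: [-0.1, -0.2, 1.1]
grip_width: 0.347
```

carry_out:
  motion:
    - [[0,0,0],0]
    - [[0,0,0],0]
    - [[0,0,0],0]
    - [[0,0,0],0]
    - [[0,0,0],0]
  grip: 1
  squeeze: 20

```text
time: 2.9
position: [0.4553, 0.3275, 0.0649]
tool_rot: [-3.139, -0.132, -0.001]
ft_force: [-0.4, -0.0, 1.1]
grip_width: 0.063
```

```bash
python3 - <<'E'
from h import *
d=shot('wrist','w2.png');s=get_state();print(s)
E
```

```text
{'time': 2.95, 'joint_positions': array([-0.85732783,  0.2650855 ,  0.21237468,  1.86189746, -0.06477541,
        1.02071858, -0.53430188]), 'qd': array([ 0.0014596 ,  0.00014756,  0.00147254,  0.00033905, -0.00044352,
        0.0005305 ,  0.00153286]), 'joint_torque': array([-5.44792309e-02, -4.04095423e+01,  1.83474284e+00, -2.66616350e+01,
       -8.84409668e-02, -3.67680041e-02,  5.46606083e-03]), 'position': array([0.45533153, 0.32747195, 0.06485899]), 'tool_rot': array([-3.13856166e+00, -1.31884557e-01, -7.01289622e-04]), 'ft_force': array([-0.54979857, -0.29665759,  1.11116225]), 'torque': array([-0.12966899,  0.02585785,  0.00868024]), 'grip_width': 0.06804004758983508}
```

View pics/w2.png

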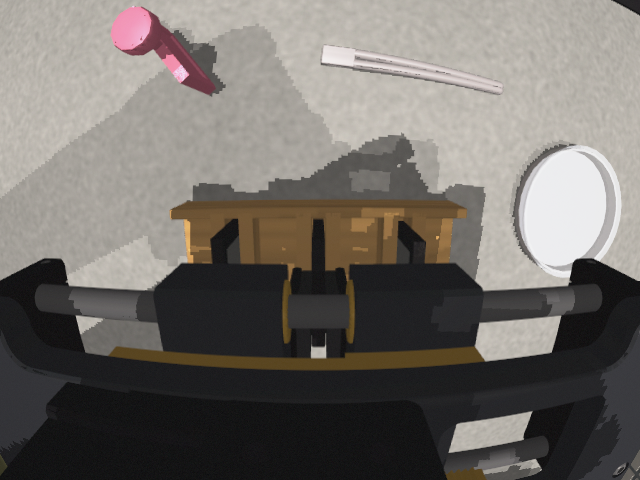

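Gripped: opening reads 5.9 mm against the 6 mm tab. Wrist view shows the tab between the pads (about 318,310) and neighbours untouched. Lifting and moving beside the slide.

carry_out:
  motion:
    - [[0,0,0.005],0]
    - [[0,0,0.02],0]
    - [[0,0,0.04],0]
    - [[0,0,0.065],0]
    - [[0,0,0.095],0]
    - [[0,0,0.125],0]
    - [[0,0,0.15],0]
    - [[0,0,0.17],0]
  squeeze: 30

```text
time: 3.75
position: [0.4554, 0.3276, 0.2378]
tool_rot: [-3.137, -0.132, -0.003]
ft_force: [-0.9, 0.4, -1.2]
grip_width: 0.067
```

carry_out:
  motion:
    - [[0.004,-0.01,0],0.05]
    - [[0.012,-0.035,0],0.15]
    - [[0.021,-0.06,0.003],0.27]
    - [[0.031,-0.087,0.006],0.4]
    - [[0.041,-0.115,0.01],0.53]
    - [[0.051,-0.145,0.014],0.66]
    - [[0.062,-0.175,0.018],0.79]
    - [[0.072,-0.204,0.02],0.92]
    - [[0.082,-0.232,0.02],1.05]
    - [[0.091,-0.258,0.02],1.18]
    - [[0.098,-0.278,0.02],1.29]
    - [[0.103,-0.292,0.02],1.36]
    - [[0.105,-0.298,0.02],1.4]
    - [[0.105,-0.298,0.02],1.4]
    - [[0.105,-0.298,0.02],1.4]
    - [[0.105,-0.298,0.02],1.4]

```text
time: 5.35
position: [0.56, 0.0303, 0.255]
tool_rot: [-2.315, -2.123, -0.001]
ft_force: [-0.1, 0.4, -0.9]
grip_width: 0.064
```

```bash
python3 - <<'E'
from h import *
d=shot('wrist','w3.png');s=get_state();print(s['time'],s['position'],s['tool_rot'],s['grip_width'],s['ft_force'],d['extrinsics'])
E
```

```text
5.4 [0.55995149 0.03033887 0.25483298] [-2.31450402e+00 -2.12374720e+00 -6.55130930e-04] 0.06488396944722125 [-0.75797014  0.44645224 -0.81405165] [[ 8.63819507e-02  9.65496396e-01  2.45672277e-01  4.93008994e-01]
 [ 9.96262010e-01 -8.38154710e-02 -2.09039483e-02  3.72861088e-02]
 [ 4.08450925e-04  2.46559681e-01 -9.69127524e-01  4.17032955e-01]
 [ 0.00000000e+00  0.00000000e+00  0.00000000e+00  1.00000000e+00]]
```

View pics/w3.png

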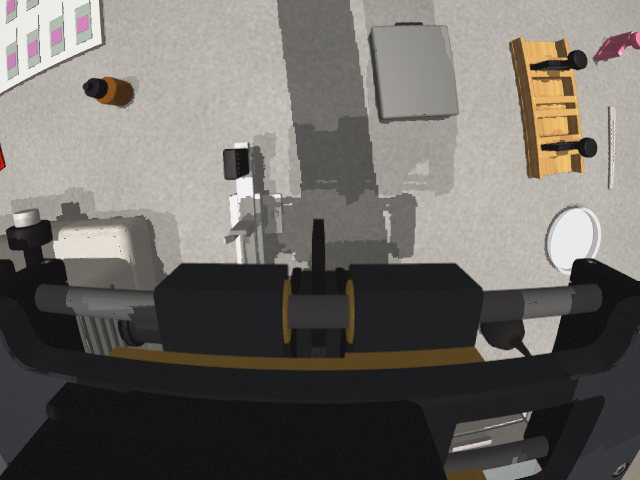

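Wrist view: grip plate at (235,163) and slide running down column ~245. The pocket lies hidden under the gripper, so I'll back off 80 mm to see it.

carry_out:
  motion:
    - [[-0.015,0,0],0]
    - [[-0.035,0,0],0]
    - [[-0.06,0,0],0]
    - [[-0.08,0,0],0]
    - [[-0.085,0,0],0]
    - [[-0.085,0,0],0]
    - [[-0.085,0,0],0]

```text
time: 6.1
position: [0.4759, 0.0296, 0.2548]
tool_rot: [2.315, 2.123, 0.001]
ft_force: [0.2, 0.8, -0.8]
grip_width: 0.067
```

```bash
python3 - <<'E'
from h import *
d=shot('wrist','w4.png');s=get_state();print(s['time'],s['position'],s['tool_rot'])
cv2.imwrite('pics/w4c.png',cv2.resize(d['pixels'][60:280,140:440],(800,586),interpolation=cv2.INTER_CUBIC))
E
```

```text
6.15 [0.47597731 0.02947779 0.25468431] [2.31532442e+00 2.12256153e+00 6.52050223e-04]
```

View pics/w4c.png

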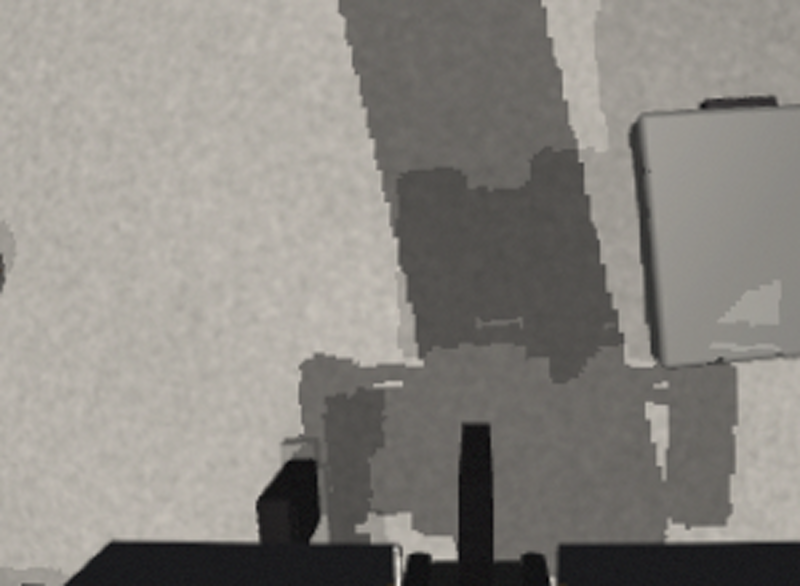

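I backed the wrong way: forward lies toward the bottom of the picture. The crop shows the grip plate only at its edge (about 285,510). Moving forward past the pocket instead.

carry_out:
  motion:
    - [[0.015,0,0],0]
    - [[0.04,0,0],0]
    - [[0.07,0,0],0]
    - [[0.1,0,0],0]
    - [[0.13,0,0],0]
    - [[0.155,0,0],0]
    - [[0.17,0,0],0]
    - [[0.175,0,0],0]
    - [[0.175,0,0],0]
    - [[0.175,0,0],0]

```text
time: 7.15
position: [0.6498, 0.0293, 0.2543]
tool_rot: [-2.315, -2.123, 0.001]
ft_force: [-0.5, -0.8, 0.2]
grip_width: 0.062
```

```bash
python3 - <<'E'
from h import *
d=shot('wrist','w5.png');s=get_state();print(s['time'],s['position'],s['tool_rot'])
cv2.imwrite('pics/w5c.png',cv2.resize(d['pixels'][40:265,140:440],(800,600),interpolation=cv2.INTER_CUBIC))
E
```

```text
7.2 [0.64963154 0.02930283 0.25466301] [-2.31548809e+00 -2.12261211e+00  1.17153315e-04]
```

View pics/w5c.png

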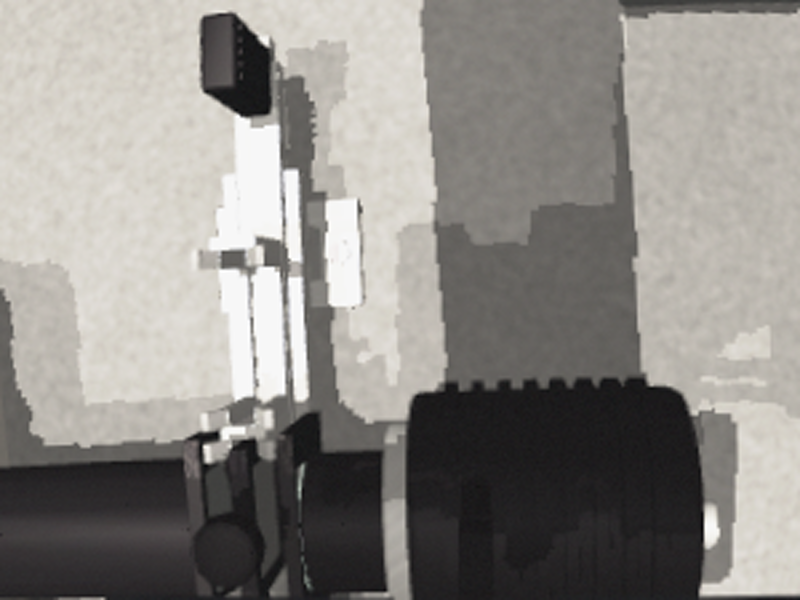

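Crop: grip plate top face spans about (202..237, 15..88). The near pocket's end posts are at (235,258) and (237,425), and the far filter's knob at (228,550).

```bash
python3 - <<'E'
from h import *
d=load('w5.png')
f=lambda u,v,z:onz(d,140+u*.375,40+v*.375,z,1)
c=[f(u,v,.114) for u,v in((202,15),(237,15),(237,88),(202,88))]
for p in c:print(p)
g=np.mean(c,0);k=f(228,550,.140);print('g',g,'k',k,np.linalg.norm((k-g)[:2]))
t=np.degrees(np.arctan2(*(k-g)[1::-1]));print(t)
u=(k-g)[:2]/np.linalg.norm((k-g)[:2]);print('pocket',g[:2]+.092*u)
for n,(a,b) in dict(nearpost=(240,258),farpost=(237,425)).items():
  p=f(a,b,.110);print(n,p,(p-g)[:2]@u, np.cross(u,(p-g)[:2]))
# lens axis: plate edges
# tool-held frame near edge: w3
e=load('w3.png');print(onz(e,318,219,.252-.003,1), e['extrinsics'][:3,3])
E
```

```text
[ 0.48946    -0.04060097  0.114     ]
[ 0.49145844 -0.02940623  0.114     ]
[ 0.51540652 -0.03109165  0.114     ]
[ 0.51357751 -0.04223009  0.114     ]
g [ 0.50247562 -0.03583224  0.114     ] k [ 0.65422023 -0.04330612  0.14      ] 0.15192855628111887
-2.819714267769771
pocket [ 0.59436423 -0.04035803]
nearpost [ 0.56878107 -0.03589214  0.11      ] 0.06622811737084505 0.0032019628113612733
farpost [ 0.62127855 -0.04306533  0.11      ] 0.11901491611397057 -0.001380015938729255
[0.5272473  0.03435664 0.249     ] [0.49300899 0.03728611 0.41703295]<stdin>:10: DeprecationWarning: Arrays of 2-dimensional vectors are deprecated. Use arrays of 3-dimensional vectors instead. (deprecated in NumPy 2.0)
```

```bash
python3 - <<'E'
from h import *
d=load('w5.png')
X,Y=np.meshgrid(np.arange(.48,.66,.0005),np.arange(-.10,.03,.0005),indexing='ij')
P=np.stack([X,Y,np.full_like(X,.058)],-1).reshape(-1,3)
T=d['extrinsics'];c=(P-T[:3,3])@T[:3,:3];r=np.hypot(c[:,0],c[:,1]);t=np.arctan2(r,c[:,2])
q=c[:,:2]/r[:,None]*t[:,None]*d['mtx'][0,0]+d['mtx'][:2,2]
m=cv2.remap(d['pixels'],q.reshape(*X.shape,2).astype(np.float32),None,cv2.INTER_LINEAR)
L=cv2.createLineSegmentDetector().detect(cv2.cvtColor(m,cv2.COLOR_BGR2GRAY))[0][:,0]
for a,b,e,f in L:
  if abs(f-b)>50: print('len %.0fmm ang %.2f  y %.4f x %.3f-%.3f'%(np.hypot(e-a,f-b)/2,np.degrees(np.arctan((e-a)/(f-b))),-.1+.0005*(a+e)/2,.48+.0005*b,.48+.0005*f))
for n,tcp in(('w3.png',(.55995,.03034,.25483)),('w5.png',(.64963,.0293,.25466))):
  e=load(n);g=e['pixels'].max(2).astype(int)
  print(n,'frame edge intensities',g[210:228,318])
  for r in(222,235,250):
    row=g[r,300:340];k=np.nonzero(row<50)[0]+300;print(r,k.min(),k.max(),onz(e,k.mean(),r,tcp[2]-.03,1)-tcp)
  for z in(-.053,-.003):print(z,onz(e,318,219,tcp[2]+z,1)-tcp)
E
```

```text
len 87mm ang -3.23  y -0.0264 x 0.623-0.536
len 51mm ang -3.92  y -0.0306 x 0.560-0.509
len 39mm ang -2.82  y -0.0049 x 0.588-0.549
len 46mm ang -3.42  y -0.0354 x 0.617-0.571
len 47mm ang -3.15  y -0.0328 x 0.573-0.620
len 31mm ang -3.31  y -0.0299 x 0.537-0.568
len 42mm ang -3.14  y -0.0479 x 0.615-0.573
len 31mm ang -3.04  y -0.0562 x 0.586-0.617
w3.png frame edge intensities [109 110 112 114 115 117 117 114  87  50  23  22  24  24  20  24  25  24]
222 314 323 [-0.02614196  0.00371866 -0.03      ]
235 312 323 [-0.01913077  0.00257763 -0.03      ]
250 312 324 [-0.01080894  0.00212324 -0.03      ]
-0.053 [-0.02309137  0.00319428 -0.053     ]
-0.003 [-0.03327934  0.00406597 -0.003     ]
w5.png frame edge intensities [28 30 27 28 33 30 31 29 27 28 25 27 22 25 26 28 29 27]
222 300 339 [-0.02610074  0.00421617 -0.03      ]
235 300 339 [-0.0190606   0.00360699 -0.03      ]
250 300 339 [-0.01078225  0.00289146 -0.03      ]
-0.053 [-0.02311514  0.00314605 -0.053     ]
-0.003 [-0.03325314  0.00406491 -0.003     ]
```

Slide angle is −3.2°. In-hand, the diffuser sits about +3 mm along x and +1 mm along y as seen by the camera. I'll move over the pocket and hover.

carry_out:
  motion:
    - [[-0.006,-0.008,0],0.0]
    - [[-0.018,-0.022,0],0.01]
    - [[-0.034,-0.04,0],0.02]
    - [[-0.047,-0.056,0],0.03]
    - [[-0.056,-0.067,0],0.03]
    - [[-0.059,-0.071,-0.005],0.03]
    - [[-0.059,-0.071,-0.02],0.03]
    - [[-0.059,-0.071,-0.04],0.03]
    - [[-0.059,-0.071,-0.06],0.03]
    - [[-0.059,-0.071,-0.073],0.03]
    - [[-0.059,-0.071,-0.073],0.03]
    - [[-0.059,-0.071,-0.073],0.03]

```text
time: 8.4
position: [0.5914, -0.0412, 0.1814]
tool_rot: [-2.283, -2.158, 0.0]
ft_force: [-0.0, -0.3, -0.6]
grip_width: 0.066
```

```bash
python3 - <<'E'
from h import *
s=get_state();print(s['time'],s['position'],s['tool_rot'])
b=shot('scene','s6.png');a=shot('top','t6.png')
cv2.imwrite('pics/m6.png',np.hstack([cv2.resize(b['pixels'][120:260,200:340],(400,400),interpolation=cv2.INTER_CUBIC),cv2.resize(a['pixels'][150:290,310:450],(400,400),interpolation=cv2.INTER_CUBIC)]))
E
```

```text
8.4 [ 0.59140752 -0.04115623  0.18137007] [-2.28275971e+00 -2.15819036e+00  4.19784475e-04]
```

View pics/m6.png

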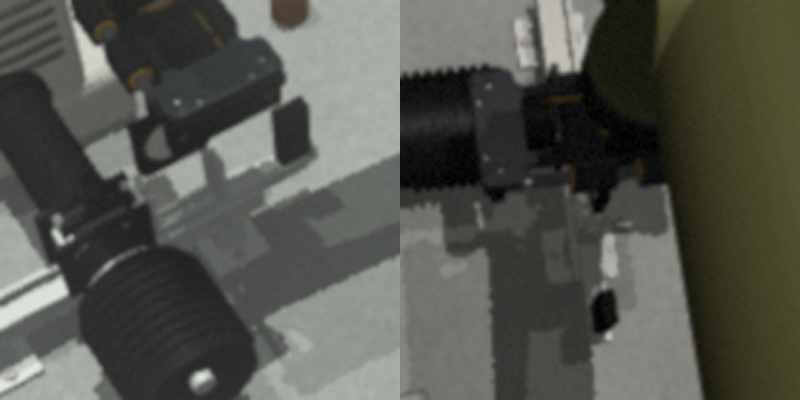

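Scene crop: the diffuser (130–205, 140–175) hangs above the pocket, between the posts at (128,190) and (212,170). Lowering slowly with force checks.

carry_out:
  motion:
    - [[0,0,-0.006],0]
    - [[0,0,-0.012],0]
    - [[0,0,-0.016],0]
    - [[0,0,-0.02],0]
    - [[0,0,-0.024],0]
    - [[0,0,-0.028],0]
    - [[0,0,-0.03],0]
    - [[0,0,-0.03],0]

```text
time: 9.3
position: [0.591, -0.0416, 0.1512]
tool_rot: [-2.283, -2.157, 0.001]
ft_force: [-0.0, 0.7, -1.6]
grip_width: 0.068
```

carry_out:
  motion:
    - [[0,0,-0.005],0]
    - [[0,0,-0.01],0]
    - [[0,0,-0.015],0]
    - [[0,0,-0.02],0]
    - [[0,0,-0.025],0]
    - [[0,0,-0.028],0]
    - [[0,0,-0.031],0]
    - [[0,0,-0.033],0]
    - [[0,0,-0.033],0]

```text
time: 10.2
position: [0.591, -0.0416, 0.1183]
tool_rot: [-2.283, -2.157, 0.0]
ft_force: [-0.0, -0.1, -1.0]
grip_width: 0.067
```

carry_out:
  motion:
    - [[0,0,-0.001],0]
    - [[0,0,-0.002],0]
    - [[0,0,-0.003],0]
    - [[0,0,-0.0035],0]
    - [[0,0,-0.004],0]
    - [[0,0,-0.004],0]

```text
time: 10.8
position: [0.5912, -0.0417, 0.1149]
tool_rot: [2.284, 2.157, 0.0]
ft_force: [-1.0, 0.4, 1.4]
grip_width: 0.066
```

carry_out:
  motion:
    - [[0,0,-0.0005],0]
    - [[0,0,-0.001],0]
    - [[0,0,-0.001],0]

```text
time: 11.1
position: [0.5914, -0.0417, 0.1148]
tool_rot: [2.284, 2.157, 0.001]
ft_force: [-2.6, 0.1, 6.8]
grip_width: 0.068
```

Floor contact at exactly the expected height (0.115). Releasing, then a straight rise.

carry_out:
  motion:
    - [[0,0,0],0]
    - [[0,0,0],0]
    - [[0,0,0],0]
    - [[0,0,0],0]
    - [[0,0,0],0]
  grip: 0.4

```text
time: 11.6
position: [0.5911, -0.0416, 0.1134]
tool_rot: [-2.283, -2.157, 0.0]
ft_force: [0.2, -0.2, 0.3]
grip_width: 0.297
```

carry_out:
  motion:
    - [[0,0,0.01],0]
    - [[0,0,0.025],0]
    - [[0,0,0.045],0]
    - [[0,0,0.07],0]
    - [[0,0,0.095],0]
    - [[0,0,0.115],0]
    - [[0.005,0,0.12],0]
    - [[0.025,0,0.12],0]
    - [[0.045,0,0.12],0]
    - [[0.055,0,0.12],0]
    - [[0.055,0,0.12],0]
    - [[0.055,0,0.12],0]

```text
time: 12.8
position: [0.6456, -0.0419, 0.2331]
tool_rot: [-2.283, -2.157, 0.002]
ft_force: [0.1, -0.7, -0.2]
grip_width: 0.299
```

```bash
python3 - <<'E'
from h import *
d=shot('wrist','w7.png');s=get_state();print(s['time'],s['position'],s['tool_rot'],s['grip_width'],s['ft_force'])
cv2.imwrite('pics/w7c.png',cv2.resize(d['pixels'][40:265,180:480],(800,600),interpolation=cv2.INTER_CUBIC))
E
```

```text
12.85 [ 0.64546675 -0.04188936  0.23332647] [-2.28348923e+00 -2.15656474e+00  1.18378751e-03] 0.29803468062161453 [-0.00531098  0.25588718  1.23075354]
```

View pics/w7c.png

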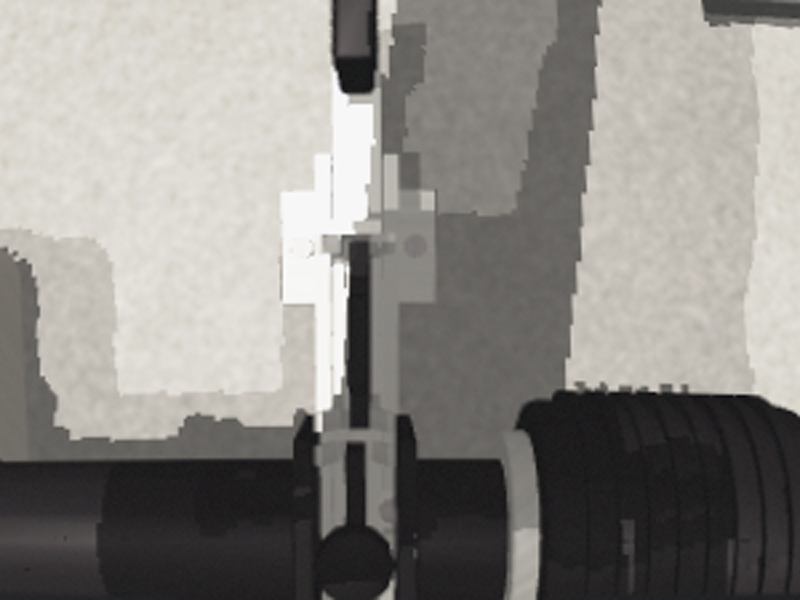

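Crop: the diffuser stands straight in the pocket (bar at column 357, rows 240–520) and the grip plate is at (355,40). Now to the grip plate.

carry_out:
  motion:
    - [[-0.01,0,0],0]
    - [[-0.03,0.001,0],0]
    - [[-0.06,0.002,0],0]
    - [[-0.095,0.003,0],0]
    - [[-0.125,0.004,0],0]
    - [[-0.14,0.005,0],0]
    - [[-0.145,0.005,-0.01],0]
    - [[-0.145,0.005,-0.03],0]
    - [[-0.145,0.005,-0.055],0]
    - [[-0.145,0.005,-0.08],0]
    - [[-0.145,0.005,-0.1],0]
    - [[-0.145,0.005,-0.115],0]
    - [[-0.145,0.005,-0.13],0]
    - [[-0.145,0.005,-0.142],0]
    - [[-0.145,0.005,-0.15],0]
    - [[-0.145,0.005,-0.152],0]
    - [[-0.145,0.005,-0.152],0]

```text
time: 14.55
position: [0.5012, -0.0367, 0.0815]
tool_rot: [2.284, 2.157, -0.0]
ft_force: [0.0, -0.5, -0.7]
grip_width: 0.297
```

carry_out:
  motion:
    - [[0,0,0],0]
    - [[0,0,0],0]
    - [[0,0,0],0]
    - [[0,0,0],0]
    - [[0,0,0],0]
  grip: 1
  squeeze: 35

```text
time: 15.05
position: [0.5016, -0.0379, 0.0822]
tool_rot: [2.283, 2.155, 0.0]
ft_force: [-1.3, -4.6, 4.0]
grip_width: 0.131
```

```bash
python3 - <<'E'
from h import *
d=shot('wrist','w8.png');s=get_state();print(s['time'],s['position'],s['tool_rot'],s['grip_width'],s['ft_force'])
E
```

```text
15.1 [ 0.50158669 -0.03792225  0.0821505 ] [ 2.28331074e+00  2.15548145e+00 -3.57883903e-05] 0.13622499299890597 [-0.59804565 -5.09454114  4.93299723]
```

Gripped the plate (opening 11.8 mm). Before pushing, I'll estimate how far the lamp axis is.

```bash
python3 - <<'E'
from h import *
d=load('w5.png');f=lambda u,v,z:onz(d,140+u*.375,40+v*.375,z,1)
print('cheek near edges z.112',f(192,440,.112),f(300,425,.112))
e=load('w7.png');h=lambda u,v,z:onz(e,180+u*.375,40+v*.375,z,1)
print('w7',h(305,418,.112),h(408,418,.112))
print('lamphouse near edge z~.085',f(550,385,.085),h(700,395,.085))
# tube near silhouette: crop w5 row 460 at col 100 ; far side 595
print(f(100,460,.085),f(100,597,.085))
t=load('top0.png');print('tube axis top view',onz(t,405,187,.085),'cheek/knob')
E
```

```text
cheek near edges z.112 [ 0.62427586 -0.05810054  0.112     ] [ 0.62308748 -0.02224721  0.112     ]
w7 [ 0.61761644 -0.05740793  0.112     ] [ 0.61934467 -0.0277517   0.112     ]
lamphouse near edge z~.085 [0.62074869 0.05827793 0.085     ] [0.61981249 0.06914189 0.085     ]
[ 0.63141895 -0.10230171  0.085     ] [ 0.68224509 -0.11185604  0.085     ]
tube axis top view [ 0.65397765 -0.12225424  0.085     ] cheek/knob
```

Axis x ≈ 0.660 and pocket ≈ 0.593, so travel is about 62–70 mm along (0.998, −0.056). First I'll push 50 mm.

carry_out:
  motion:
    - [[0.002,-0.001,0],0]
    - [[0.005,-0.0015,0],0]
    - [[0.008,-0.002,0],0]
    - [[0.012,-0.0022,0],0]
    - [[0.016,-0.0024,0],0]
    - [[0.02,-0.0026,0],0]
    - [[0.024,-0.0028,0],0]
    - [[0.028,-0.0031,0],0]
    - [[0.032,-0.0033,0],0]
    - [[0.036,-0.0035,0],0]
    - [[0.04,-0.0037,0],0]
    - [[0.043,-0.0039,0],0]
    - [[0.046,-0.004,0],0]
    - [[0.048,-0.0042,0],0]
    - [[0.05,-0.0043,0],0]
    - [[0.05,-0.0043,0],0]

```text
time: 16.7
position: [0.5517, -0.0408, 0.0821]
tool_rot: [2.284, 2.157, 0.001]
ft_force: [-0.7, -2.6, 5.4]
grip_width: 0.14
```

```bash
python3 - <<'E'
from h import *
s=get_state();print(s['time'],s['position'],s['tool_rot'],s['grip_width'],s['ft_force'])
E
```

```text
16.7 [ 0.55168183 -0.0407939   0.08213341] [2.28352736e+00 2.15726590e+00 1.39014862e-03] 0.13953281631618294 [-0.672416   -2.60903208  5.3718771 ]
```

carry_out:
  motion:
    - [[0.0015,-0.0001,0],0]
    - [[0.003,-0.0002,0],0]
    - [[0.0045,-0.0003,0],0]
    - [[0.006,-0.0004,0],0]
    - [[0.007,-0.0004,0],0]
    - [[0.008,-0.0005,0],0]
    - [[0.008,-0.0005,0],0]

```text
time: 17.4
position: [0.5593, -0.0412, 0.0821]
tool_rot: [-2.283, -2.157, -0.001]
ft_force: [-1.4, -2.5, 5.7]
grip_width: 0.134
```

carry_out:
  motion:
    - [[0.0005,0,0],0]
    - [[0.001,-0.0001,0],0]
    - [[0.0015,-0.0001,0],0]
    - [[0.0015,-0.0001,0],0]

```text
time: 17.8
position: [0.5605, -0.0413, 0.0821]
tool_rot: [-2.283, -2.157, -0.0]
ft_force: [-2.5, -2.0, 7.3]
grip_width: 0.136
```

carry_out:
  motion:
    - [[0.0005,0,0],0]
    - [[0.001,-0.0001,0],0]
    - [[0.0015,-0.0001,0],0]
    - [[0.0015,-0.0001,0],0]

```text
time: 18.2
position: [0.5621, -0.0414, 0.0821]
tool_rot: [-2.283, -2.157, -0.001]
ft_force: [-1.9, -1.9, 6.5]
grip_width: 0.139
```

carry_out:
  motion:
    - [[0.0005,0,0],0]
    - [[0.001,-0.0001,0],0]
    - [[0.001,-0.0001,0],0]

```text
time: 18.5
position: [0.5631, -0.0415, 0.0821]
tool_rot: [-2.283, -2.157, -0.001]
ft_force: [-2.5, -2.0, 5.9]
grip_width: 0.135
```

carry_out:
  motion:
    - [[0.0005,0,0],0]
    - [[0.001,-0.0001,0],0]
    - [[0.001,-0.0001,0],0]

```text
time: 18.8
position: [0.5641, -0.0415, 0.0821]
tool_rot: [-2.283, -2.157, -0.001]
ft_force: [-2.1, -0.8, 6.1]
grip_width: 0.134
```

carry_out:
  motion:
    - [[0.0005,0,0],0]
    - [[0.001,-0.0001,0],0]
    - [[0.001,-0.0001,0],0]

```text
time: 19.1
position: [0.5655, -0.0416, 0.0821]
tool_rot: [-2.284, -2.158, -0.002]
ft_force: [-1.0, -2.3, 6.3]
grip_width: 0.136
```

carry_out:
  motion:
    - [[0.0005,0,0],0]
    - [[0.001,-0.0001,0],0]
    - [[0.001,-0.0001,0],0]

```text
time: 19.4
position: [0.5669, -0.0417, 0.0821]
tool_rot: [2.283, 2.157, 0.002]
ft_force: [0.8, -1.2, 4.8]
grip_width: 0.135
```

The pull-in begins at x ≈ 0.566 (force turning positive).

carry_out:
  motion:
    - [[0.0005,0,0],0]
    - [[0.001,-0.0001,0],0]
    - [[0.001,-0.0001,0],0]

```text
time: 19.7
position: [0.5677, -0.0417, 0.0821]
tool_rot: [2.283, 2.158, 0.002]
ft_force: [-1.2, -1.7, 6.2]
grip_width: 0.133
```

carry_out:
  motion:
    - [[0.0005,0,0],0]
    - [[0.0005,0,0],0]
    - [[0.0005,0,0],0]

```text
time: 20.0
position: [0.5678, -0.0417, 0.0821]
tool_rot: [-2.283, -2.157, -0.001]
ft_force: [-1.4, -1.2, 7.0]
grip_width: 0.134
```

```bash
python3 - <<'E'
from h import *
S=[]
for i in range(8):
    eyes.get_image('wrist');s=get_state();S.append(np.r_[s['position'],s['ft_force']])
print(np.mean(S,0),np.std(S,0))
E
```

```text
[ 0.56782942 -0.041683    0.08211533 -1.30514573 -1.53327886  6.41474593] [1.05473730e-05 1.85566423e-05 1.41366866e-05 5.39887337e-01
 3.81383892e-01 5.02338431e-01]
```

carry_out:
  motion:
    - [[0.0005,0,0],0]
    - [[0.0005,0,0],0]
    - [[0.0005,0,0],0]

```text
time: 20.7
position: [0.568, -0.0417, 0.0821]
tool_rot: [-2.283, -2.157, -0.0]
ft_force: [-3.3, -1.4, 6.9]
grip_width: 0.136
```

```bash
python3 - <<'E'
from h import *
S=[]
for i in range(8):
    eyes.get_image('wrist');s=get_state();S.append(np.r_[s['position'],s['ft_force']])
print(s['time'],np.mean(S,0),np.std(S,0))
E
```

```text
21.1 [ 0.56796871 -0.04170679  0.08211468 -2.41260622 -1.47798032  7.57857456] [7.22319513e-06 1.21023480e-05 1.15210208e-05 6.09358587e-01
 4.14577852e-01 5.59482485e-01]
```

Stepping further is now resisted: 0.5 mm commanded gave only 0.14 mm. Zero force lies at x ≈ 0.5675, so the slide sits in the notch. I'll relax the push slightly, hold, and check.

carry_out:
  motion:
    - [[-0.0005,0,0],0]
    - [[-0.0005,0,0],0]
    - [[-0.0005,0,0],0]
    - [[-0.0005,0,0],0]

```text
time: 21.5
position: [0.5679, -0.0417, 0.0821]
tool_rot: [-2.283, -2.158, -0.001]
ft_force: [-1.9, -2.6, 6.0]
grip_width: 0.139
```

```bash
python3 - <<'E'
from h import *
S=[]
for i in range(6):
    a=eyes.get_image('scene');s=get_state();S.append(np.r_[s['position'],s['ft_force'],s['grip_width']])
print(s['time'],np.mean(S,0).round(5));t=eyes.get_image('top')
p=cv2.resize(a['pixels'][120:290,130:340],(420,340),interpolation=cv2.INTER_CUBIC)
q=cv2.resize(t['pixels'][140:310,310:500],(380,340),interpolation=cv2.INTER_CUBIC)
cv2.imwrite('pics/end.png',np.hstack([p,q]))
d=load('scene0.png')['pixels'].astype(int);x=np.abs(d-a['pixels']).max(2)>45
print('changed px rack/dish/blower/tweezers areas',[int(x[v:v+h,u:u+w].sum()) for u,v,w,h in((385,255,95,90),(345,345,60,60),(270,330,40,45),(425,345,60,50))])
E
```

```text
21.8 [ 0.56793 -0.04171  0.08211 -1.09434 -1.3264   6.24425  0.13493]
changed px rack/dish/blower/tweezers areas [337, 0, 0, 0]
```

View pics/end.png

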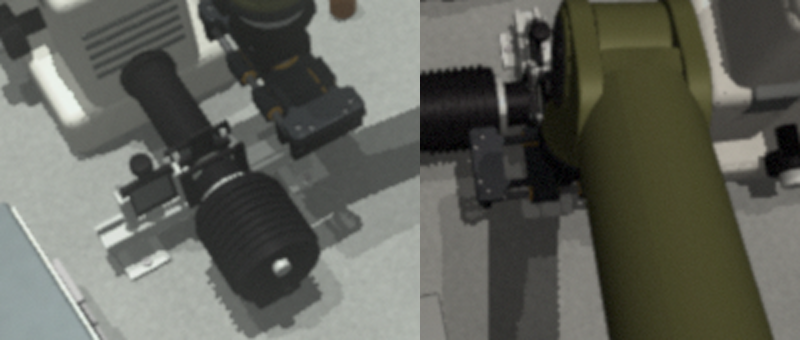

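End view: the far filter with its knob (140,165) has come out beyond the cheeks. The near pocket is between the cheeks at about (205,150), and the gripper is on the plate. Handing in.

```bash
python3 -c "
from h import *
print(ticket.close_job())"
```

```text
the job is handed in; nothing more can be done
None
```

The job is handed in after about 22 s of the 58 s. The diffuser is in the near pocket, and the gripper is still closed on the slide's grip with the slide resting in its notch. No verdict was reported, so this rests on my own checks.

**Diffuser:** I took it from the middle rack slot and lowered it into the pocket. It touched the floor at the expected tool height of 0.115 m, and after release the wrist view showed it standing upright.

**Slide:** I pushed the grip in by about 66 mm. The push force changed from about −2 N of drag to +0.8 N as the ball drew it in. A further 0.5 mm commanded step then moved it only 0.14 mm. I eased the push off by 0.5 mm, leaving the tool steady at x = 0.568 m with about 1 N of remaining push. I put the notch centre at about x = 0.5675 m from where the force crossed zero, so the slide should be within about 0.5 mm of it.

**Grip:** the opening reads 11.7 mm on the 12 mm plate, at a 35 N squeeze setting.

**Other things on the bench:** the dish, blower and tweezers areas show no change in the scene image. The rack area changed by 337 pixels, which fits the diffuser being gone, but I did not measure the two filters left there. I did not check the bottle or the slide box separately.

**Small mismatches:**
- The tool is held about 1 mm off in y and pushes up with about 6 N of vertical force.
- The camera estimates of where the diffuser sat in the gripper differed by about 2 mm.
- Seen past the arm, the final picture cannot show the diffuser itself clearly, so its seating rests on the earlier view and the contact height.

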